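# Fit the clip-on jar holder to the table caddy

### The job

Get the wooden table caddy ready for service: squeeze the clip-on steel jar holder off the grey wash tub and clip it on the middle of the caddy's low front wall, pushed fully down with its cup hanging outside. Then stand the green-capped spice jar upright in the cup, right down on its floor. Leave the brown-capped jar where it is, and do not shove the caddy or the tub about.

Things in the scene. Friction and masses are not known exactly. Their poses are not given: they have to be found in the camera images.
- jar_holder: Steel clip-on holder, 120 g: sprung clamp, jaws down, V handles up, round cup on its -x side. Origin on the hinge axis; y along the hinge, z up. Jaws 36 mm wide (y) reach 34 mm below the origin, pads 14 to 32 mm below. The hinge barrel (radius 5 mm) stops on the wall's top: fully down the origin is 5 mm above that edge. Clamped on a wall the cup stands upright.
- holder_grip (a point): Point midway between the two black-faced handles, 34 mm above the hinge; axes as the holder's. Squeeze the handles (30 mm wide in y, tops 19 mm above this point) together along x. On a wall they are 39 mm apart outside at this height, 50 mm at the tops; at 20 mm they are about parallel and the jaws clear a 6 mm wall by 4 mm each side, cup half tipped outwards by 0.27 rad.
- holder_jaw (a joint): Angle of the sprung jaw (+x side) against the cup half: about 0 clamped on a 6 mm wall, -0.12 empty and shut, 0.5 to 0.6 squeezed open. Squeezing the handles takes about 7 N at first and 13 N at 20 mm; let go, the spring shuts the jaws; as the handles swing out past the fingers the holder rides up some 3 mm.
- holder_cup (a point): Centre of the inner floor of the holder's cup, 64 mm from the hinge axis on the -x side and 52 mm below it. The cup is 52 mm wide inside, 44 mm deep, slightly flared at the mouth. Its axes are those of the holder.
- caddy: Wooden table caddy on rubber feet, 150 mm (x) by 180 mm (y), with walls 6 mm thick; origin at the centre of its underside. The low front wall, 80 mm high, is on its -x side; the back wall on the +x side is 126 mm high. A soup box (rear, 128 mm high) and a straw carton (63 mm high) stand in it. It weighs about 0.9 kg and is not fastened.
- caddy_front (a point): Middle of the top edge of the caddy's front wall, 80 mm above the worktop; wall 6 mm thick. Axes are the caddy's: y along the wall, -x outwards.
- wash_tub: Grey plastic tub with an upturned white cup in it, 170 mm (x) by 116 mm (y), 85 mm high, walls 6 mm; origin at the centre of its underside. The holder starts clipped on the short end wall on its -x side, cup outside. About 0.9 kg, not fastened. Behind tub and jars stands a tall glass-doored cabinet: its front is at x = 0.57, its right side at y = -0.10; carry things past it on the robot's side.
- green_jar: Spice jar with a green cap, 46 mm in diameter, 106 mm tall; origin at the centre of its underside, z up. The cap is 45 mm wide and spans heights 85 to 105 mm; the body below is 44 mm wide. 80 to 145 g. From above: green rim round a white disc.
- brown_jar: Spice jar with a dark brown cap, 44 mm in diameter, 105 mm tall; origin at the centre of its underside. Not to be disturbed. From above: dark brown rim round a green disc.

How it is judged:
By the outcome, as a careful person would: the job done as asked, in the order asked, and still so for the second after the job is handed in, with the robot touching nothing.
It also fails if it takes over 58 s, if anything falls off the work surface, if the arm or the gripper's body presses on something with over 40 N, if the wrist force passes 120 N, or if a joint passes its speed limit or range.

### The arm

A 6-joint arm with a two-finger parallel gripper is mounted at the origin on a cart in front of the work surface, level with it; the furniture and walls round the work are solid. World frame = base frame: x ahead of the robot, y to its left, z up, the work surface at z = 0. Lengths are in m, angles in rad, forces in N, time in s.
With the tool pointing down it reaches from about 0.35 to 0.975 m from the base axis. Payload 7.1 kg.
Tool frame: the origin (TCP) lies on the centre line of the jaws, within the pads' length; the fingertips stand 17 mm ahead of it and the grasp point (between the pads) lies 2 mm behind it; z points along the fingers, y is the line along which they close (so a half turn about z gives the same grasp; the last joint's range is limited). The gripper opens to 88 mm and grips with 3 to 60 N. Pads are 20 mm wide; open, the fingers measure 115 mm over their backs; the gripper's body (75 mm by 178 mm) begins 61 mm behind the grasp point.
Start: joints at [-1.243, 0.423, 1.63, -0, 1.089, -0.019], TCP at [0.212, -0.588, 0.24] pointing down, gripper open.
Joint ranges: [-3, 3], [-0.9, 2.11], [0.09, 2.58], [-1.31, 4.45], [0.11, 2.69], [-2.54, 2.54]. Speed limits (rad/s): [2.39, 2.39, 3.01, 3.14, 3.14, 3.14].

### API

Orientations are given as a unit quaternion [x, y, z, w].
In Python, from workcell import robot gives the robot as it stands.
- The arm moves only by the tool servo_tool, never from a script. Its argument "moves" is a list of rows, each an object with "delta_pos": the shift along the tool's x, y, z in m, a list of three; "delta_rot": the turn, a rotation vector about the tool's x, y, z in degrees, a list of three; "gripper": the closure, from 0 (fully open) to 1 (shut). A call has 1 to 12 rows; each row is the pose to reach, as a shift and turn from the pose commanded when the call began, along the tool's axes at that moment; what a row does not reach only later rows make up. A row lasts 1/12 s, in which the tool goes at most 41.7 mm and 7.16 degrees, less where a joint would pass 70% of its speed; a pose out of reach is approached as far as the arm can. A call with a gripper value outside its range is refused whole. The fingers move at their own pace and stop on an object; "newtons" is the grip in N (left out, the last holds). Time passes only in rows, so rows that repeat a pose let the fingers close. It gives the time, the measured TCP pose, the force, the opening and the grip force at its end, in the units of the state.
- robot.state(): the state, without advancing time (a new reading comes with each control period).
- robot.capture(name): name is "scene" or "top"; returns (picture, depth): 400x640x3 uint8, red, green, blue; 400x640 float32, m along the optical axis (not along the pixel's ray), 0 where there is no reading.
- robot.calibration(name): a dict with "fov_y" (degrees; the focal length in pixels is half the picture's height over the tangent of half this angle, whatever the lens; pixels are square), "cx", "cy" (the principal point, pixels), "world_from_camera" (4x4, takes a point from camera to world coordinates). Camera axes: x right, y down, z forward; pixel columns grow to the right and rows downward; lengths in m; the calibration is good to about 2 mm. A picture is of the moment at which its call begins. calibration takes no time and is no camera call.
- robot.finish_job(): hands the job in; it is judged then, once.
The state is a dict: "t": time; "q": joint angles; "qd": joint speeds; "effort": joint torques, N m; "tool_pos": TCP position; "tool_rot": TCP orientation; "wrist_force": force on the tool from outside, world axes, zero at the start; "wrist_torque": the same for the moment, N m; "width": finger opening in m; "gripper_force": force on a finger pad.
Only numpy, scipy, OpenCV 4.12 (cv2) and the standard library are available. Lean on these libraries where they do the work, as an engineer would, in place of code of your own. Each camera call takes 0.05 s, during which the arm holds its last target. There are 200 camera calls.

## Working session

There is one attempt and no reset: what is moved stays moved. The work goes in short steps, Python scripts to look and compute and a tool call to move; the robot and the scene stay as the last step left them, time stands still between calls to the robot, and variables do not carry over. Pictures are saved under pics/ and viewed, at most 10 in all, crops included, and the job is handed in when it is done.

Besides the shell and the picture viewer there is one more tool, called after "Call:" by a JSON object that holds its "method" and its "body". servo_tool: Moves the arm, as the interface text tells. Its arguments: {"type":"object","properties":{"moves":{"type":"array","items":{"type":"object","properties":{"delta_pos":{"type":"array","items":{"type":"number"}},"delta_rot":{"type":"array","items":{"type":"number"}},"gripper":{"type":"number"}}}},"newtons":{"type":"number"}},"required":["moves"]}

```bash
mkdir -p pics; cat > h.py <<'E'
import numpy as np, cv2
from workcell import robot
def cap(n,save=None):
    p,d=robot.capture(n)
    if save: cv2.imwrite('pics/'+save,p[:,:,::-1])
    c=robot.calibration(n); f=p.shape[0]/2/np.tan(np.radians(c['fov_y'])/2)
    v,u=np.mgrid[:p.shape[0],:p.shape[1]]
    P=np.stack([(u-c['cx'])/f*d,(v-c['cy'])/f*d,d],-1)
    T=np.array(c['world_from_camera']); W=P@T[:3,:3].T+T[:3,3]; W[d==0]=np.nan
    return p,d,W
E
python3 - <<'E'
from h import *
for n in('scene','top'):
    p,d,W=cap(n,n+'0.png'); c=robot.calibration(n); print(n,c['fov_y'],np.round(c['world_from_camera'],3).tolist())
    np.save(n+'.npy',W)
print(robot.state())
E
```

```text
scene 51.944767190987235 [[-0.826, -0.281, 0.488, -0.042], [-0.563, 0.405, -0.72, 0.858], [0.005, -0.87, -0.493, 0.683], [0.0, 0.0, 0.0, 1.0]]
top 57.383973966022246 [[0.007, -0.985, 0.172, 0.366], [-1.0, -0.006, 0.005, 0.01], [-0.004, -0.172, -0.985, 0.972], [0.0, 0.0, 0.0, 1.0]]
{'t': 0.1, 'q': array([-1.24299781e+00,  4.23754889e-01,  1.63060716e+00, -6.52414356e-06,
        1.08860098e+00, -1.90003362e-02]), 'qd': array([-1.92021591e-05, -4.56667970e-04, -1.22587095e-03,  1.03431164e-04,
        1.62353915e-03, -2.37210764e-04]), 'effort': array([ 8.99251445e-04, -5.45612597e+01, -2.74326342e+01,  6.44329609e-02,
        1.88436412e-02, -3.74423632e-05]), 'tool_pos': array([ 0.21229881, -0.58732943,  0.23898789]), 'tool_rot': array([ 9.85003458e-01,  1.72533239e-01, -1.08227712e-04, -6.76595472e-04]), 'wrist_force': array([ 0.22585128,  0.1906072 , -0.57053221]), 'wrist_torque': array([ 0.06565603, -0.0218648 , -0.04879298]), 'gripper_force': 0.0, 'width': 0.08787284689159473}
```

View pics/scene0.png

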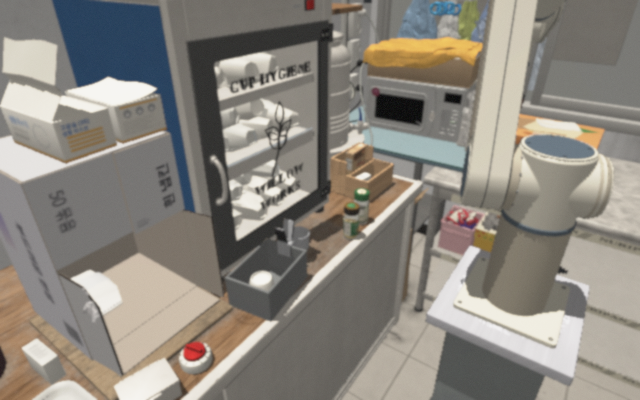

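View pics/top0.png

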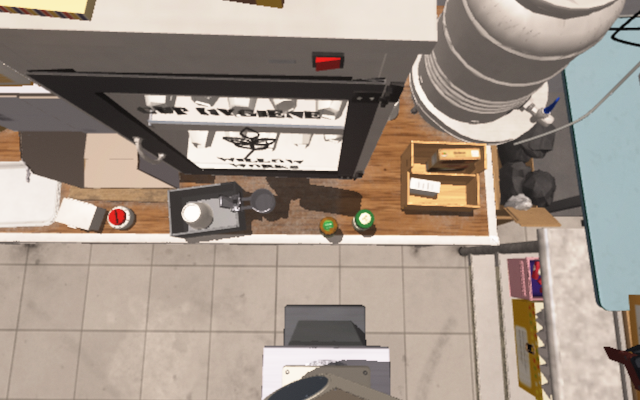

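The top view shows the tub at about (205,210) with the holder at (235,202) and its cup at (263,201). The jars are brown at (328,226) and green at (364,219), and the caddy is at about (445,178).

```bash
python3 - <<'E'
from h import *
p=cv2.imread('pics/top0.png'); W=np.load('top.npy')
a=cv2.resize(p[178:240,165:285],None,fx=5,fy=5,interpolation=cv2.INTER_CUBIC)
b=cv2.resize(p[130:218,395:500],None,fx=5,fy=5,interpolation=cv2.INTER_CUBIC)
H=np.zeros((310+290,600,3),np.uint8); H[:310]=a; 
b=cv2.resize(b,(346,290)); H[310:,:346]=b
q=cv2.imread('pics/scene0.png')[140:200,325:385]; H[310:,350:600]=cv2.resize(q,(250,290))
cv2.imwrite('pics/crop.png',H)
z=W[...,2]
def show(m,n):
    pts=W[m][:, :2]; r=cv2.minAreaRect((pts*1000).astype(np.float32)); print(n,m.sum(),np.round(r[0],1),np.round(r[1],1),round(r[2],1),'med',np.round(np.median(pts,0),4), 'z',np.round(np.percentile(z[m],[5,50,95]),3))
def box(u0,u1,v0,v1):
    m=np.zeros(z.shape,bool); m[v0:v1,u0:u1]=1; return m
t=box(165,245,180,240)
show(t&(z>.078)&(z<.092),'tubrim'); 
c=box(398,490,135,215)
show(c&(z>.074)&(z<.086),'z80'); show(c&(z>.12)&(z<.135),'z126'); show(c&(z>.02)&(z<.14),'all')
for (n,u,v) in (('brown',328,226),('green',364,219)):
    m=box(u-14,u+14,v-14,v+14)&(z>.098)&(z<.112); show(m,n); print(cv2.minEnclosingCircle((W[m][:,:2]*1000).astype(np.float32)))
m=box(222,285,185,220)
print('z map holder'); print((1000*np.nan_to_num(z[186:218:2,220:282:2])).astype(int))
print('z map caddy'); print((1000*np.nan_to_num(z[136:216:4,398:490:4])).astype(int))
print((1000*W[202,220:282:6]).astype(int))
E
```

```text
tubrim 621 [503.3 305.1] [141.5 176.6] 7.6 med [0.4887 0.3171] z [0.08  0.084 0.088]
z80 681 [ 592.6 -303.6] [211.1 187. ] 87.8 med [ 0.5641 -0.3018] z [0.074 0.079 0.084]
z126 880 [ 619.1 -289.3] [181.1  64.7] 87.8 med [ 0.6233 -0.3087] z [0.122 0.128 0.132]
all 4353 [ 592.6 -303.6] [211.5 187. ] 88.0 med [ 0.6041 -0.2904] z [0.029 0.078 0.13 ]
brown 260 [448.9  -1.6] [40.8 40.5] 0.6 med [ 0.4476 -0.0027] z [0.102 0.105 0.108]
((448.1485595703125, -1.621326208114624), 21.55414390563965)
green 282 [464.9 -88.3] [42.8 43.3] 88.7 med [ 0.4648 -0.0882] z [0.102 0.106 0.108]
((465.57611083984375, -88.05258178710938), 22.675352096557617)
z map holder
[[ 75  72  69  64  63  61  58  84  72  41   1   0   0   0   2  -1  -1  -2
    0   0   3   0   0  -1  -1   0   1   1  -1   2   0]
 [ 53  50  49  43  41  38  37  84  67  47  20  -1  -1   0  -1   0   0   0
    0  -2   0   1   0   0   0   1   1   0  -1  -3   1]
 [ 31  27  27  23  21  17   9  82  75  48  24  -2  -3  -1   0   1  -2  -1
   82  78  76  78  74   0   0   3   0   0   0   1   4]
 [  4   3   1   4   2   8   3  85  74  53  26   1   1   0  
[... 3037 characters left out ...]
9   8   5   7   8   8  13
   41  64  80   0   2]
 [ -1  29  80   5   8   6   6   0  12   4   7  11   9   6   6   7   7  16
   35  64  78   0  -2]
 [  0  31  77   5   7   8   9   8   8   8   7   9   6  11  10   8   9  13
   38  60  79   2  -2]
 [  0  32  78  79  79  80  77  78  81  82  79  79  79   9   5   6   9  10
   40  65  81   0   0]
 [  0  19  27  26  36  34  40  38  42  42  47  49  54  56  56  61  64  65
   66  72   0   0  -1]
 [  0   1  -3   1  -1   1  -3  -1   0   0   0   0   1  -1   0  -1   3  -1
    0   0   1  -1   0]]
[[497 246 142]
 [501 239 118]
 [505 231  91]
 [498 206 137]
 [520 222   1]
 [507 189  82]
 [515 183  35]
 [514 167  37]
 [514 151  38]
 [512 134  52]
 [521 125   0]]
```

View pics/crop.png

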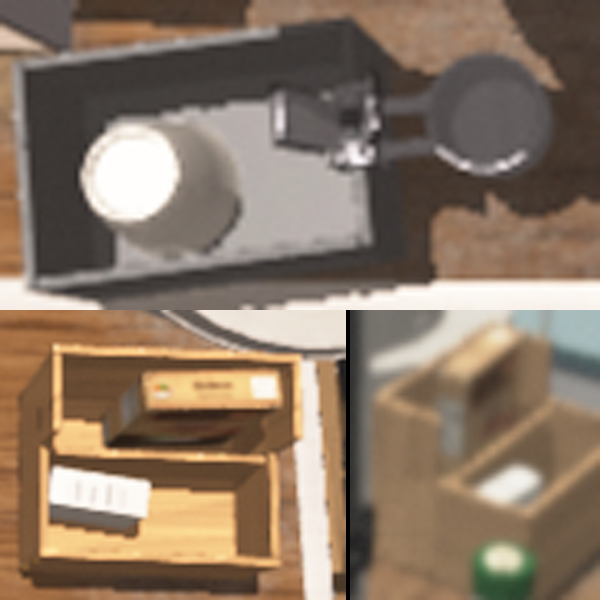

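The crop shows the caddy's low front wall facing the robot. The tub is turned about 7°, with the holder on its -y end and the cup outside. Next I fit the edges.

```bash
python3 - <<'E'
from h import *
W=np.load('top.npy'); z=W[...,2]
def sel(x0,x1,y0,y1,z0,z1): return W[(W[...,0]>x0)&(W[...,0]<x1)&(W[...,1]>y0)&(W[...,1]<y1)&(z>z0)&(z<z1)]
# caddy front edge
P=sel(.49,.535,-.41,-.19,.0745,.086)
a=np.polyfit(P[:,1],P[:,0],1); r=P[:,0]-np.polyval(a,P[:,1]); print('front',len(P),a,np.percentile(r,[5,50,95]),P[:,1].min(),P[:,1].max(),'x@mid',np.polyval(a,(P[:,1].min()+P[:,1].max())/2))
# tub long rims and end rim
for nm,b in (('near',(.40,.47,.24,.38)),('far',(.53,.6,.25,.38))):
    P=sel(*b,.0805,.090); a=np.polyfit(P[:,1],P[:,0],1); print(nm,len(P),a,np.polyval(a,.3), 'deg',np.degrees(np.arctan(a[0])))
P=np.vstack([sel(.44,.478,.19,.24,.0805,.09),sel(.525,.57,.19,.24,.0805,.09)]); a=np.polyfit(P[:,0],P[:,1],1);print('end',len(P),a,np.polyval(a,.5),np.degrees(np.arctan(a[0])))
# cup rim
P=sel(.45,.56,.1,.2,.074,.088); print('cup',cv2.minEnclosingCircle((P[:,:2]*1000).astype(np.float32)),np.median(P[:,2]))
# handles
for lo,hi in((.1,.115),(.115,.13),(.13,.138),(.138,.15)):
    P=sel(.44,.56,.18,.28,lo,hi); i=P[:,1]>.225
    for Q in(P[i],P[~i]):
        if len(Q): print(lo,len(Q),np.round(np.r_[Q.min(0)[:2],Q.max(0)[:2],np.median(Q,0)],4))
E
```

```text
front 267 [0.01395299 0.51168979] [-0.00777284 -0.00321775  0.02147756] -0.3765614554033998 -0.19511023397073946 x@mid 0.5077015240702466
near 150 [-0.118166    0.47174639] 0.436296586337923 deg -6.739162494114361
far 187 [-0.16734089  0.60719825] 0.556995987687393 deg -9.499903943650692
end 93 [0.07798099 0.1883491 ] 0.2273395978351317 4.458957845381194
cup ((510.6460266113281, 167.280517578125), 35.039974212646484) 0.08031004438212391
0.1 40 [0.4878 0.2311 0.5159 0.2396 0.5006 0.2357 0.1074]
0.1 10 [0.4913 0.2101 0.5075 0.2168 0.4981 0.2151 0.1078]
0.115 40 [0.4864 0.2365 0.5159 0.2448 0.5027 0.2399 0.1221]
0.115 7 [0.492  0.2076 0.5174 0.2136 0.5109 0.2123 0.1213]
0.13 27 [0.4868 0.2394 0.5134 0.2466 0.5014 0.2431 0.1334]
0.13 6 [0.4918 0.2013 0.5012 0.2077 0.496  0.2064 0.1359]
0.138 37 [0.4861 0.2426 0.5145 0.2517 0.4982 0.2464 0.1426]
0.138 28 [0.4932 0.1997 0.5214 0.2061 0.5062 0.2031 0.143 ]
```

```bash
cat > d.py <<'E'
import sys,numpy as np
from scipy.spatial.transform import Rotation as R
from workcell import robot
# args: x y z phi(deg, world angle of tool y, tool down)
x,y,z,ph=map(float,sys.argv[1:5]); s=robot.state()
C=R.from_quat(s['tool_rot']); a=np.radians(ph)
yt=np.array([np.cos(a),np.sin(a),0]); zt=np.array([0,0,-1.]); T=R.from_matrix(np.stack([np.cross(yt,zt),yt,zt],1))
print('dpos',np.round(C.inv().apply(np.array([x,y,z])-s['tool_pos']),4).tolist(),'drot',np.round(np.degrees((C.inv()*T).as_rotvec()),2).tolist())
print('t',round(s['t'],2),'pos',np.round(s['tool_pos'],4),'F',np.round(s['wrist_force'],1),'w',round(s['width'],4),'g',round(s['gripper_force'],1),'q',np.round(s['q'],2))
E
python3 d.py .503 .226 .25 97.5
```

```text
dpos [0.5498, -0.6661, -0.0101] drot [-0.01, -0.12, -167.63]
t 0.1 pos [ 0.2123 -0.5873  0.239 ] F [ 0.2  0.2 -0.6] w 0.0879 g 0.0 q [-1.24  0.42  1.63 -0.    1.09 -0.02]
```

Call:
{"method": "servo_tool", "body": {"moves": [{"delta_pos":[0.551,-0.666,-0.01],"delta_rot":[0,0,-167.6],"gripper":0},{"delta_pos":[0.551,-0.666,-0.01],"delta_rot":[0,0,-167.6],"gripper":0},{"delta_pos":[0.551,-0.666,-0.01],"delta_rot":[0,0,-167.6],"gripper":0},{"delta_pos":[0.551,-0.666,-0.01],"delta_rot":[0,0,-167.6],"gripper":0},{"delta_pos":[0.551,-0.666,-0.01],"delta_rot":[0,0,-167.6],"gripper":0},{"delta_pos":[0.551,-0.666,-0.01],"delta_rot":[0,0,-167.6],"gripper":0},{"delta_pos":[0.551,-0.666,-0.01],"delta_rot":[0,0,-167.6],"gripper":0},{"delta_pos":[0.551,-0.666,-0.01],"delta_rot":[0,0,-167.6],"gripper":0},{"delta_pos":[0.551,-0.666,-0.01],"delta_rot":[0,0,-167.6],"gripper":0},{"delta_pos":[0.551,-0.666,-0.01],"delta_rot":[0,0,-167.6],"gripper":0},{"delta_pos":[0.551,-0.666,-0.01],"delta_rot":[0,0,-167.6],"gripper":0},{"delta_pos":[0.551,-0.666,-0.01],"delta_rot":[0,0,-167.6],"gripper":0}]}}

```text
t: 1.1
tool_pos: [0.3812, -0.1152, 0.2455]
tool_rot: [0.601, 0.799, 0.0, 0.0]
wrist_force: [1.0, 0.1, -0.6]
width: 0.0879
gripper_force: 0.0
```

```bash
python3 d.py .503 .226 .25 97.5
```

```text
dpos [0.2939, 0.2118, -0.0045] drot [0.0, 0.01, -81.35]
t 1.1 pos [ 0.3812 -0.1152  0.2455] F [ 1.   0.1 -0.6] w 0.0879 g 0.0 q [-0.32  0.07  2.09 -0.    0.98 -0.61]
```

Call:
{"method": "servo_tool", "body": {"moves": [{"delta_pos":[0.294,0.212,-0.0045],"delta_rot":[0,0,-81.4],"gripper":0},{"delta_pos":[0.294,0.212,-0.0045],"delta_rot":[0,0,-81.4],"gripper":0},{"delta_pos":[0.294,0.212,-0.0045],"delta_rot":[0,0,-81.4],"gripper":0},{"delta_pos":[0.294,0.212,-0.0045],"delta_rot":[0,0,-81.4],"gripper":0},{"delta_pos":[0.294,0.212,-0.0045],"delta_rot":[0,0,-81.4],"gripper":0},{"delta_pos":[0.294,0.212,-0.0045],"delta_rot":[0,0,-81.4],"gripper":0},{"delta_pos":[0.294,0.212,-0.0045],"delta_rot":[0,0,-81.4],"gripper":0},{"delta_pos":[0.294,0.212,-0.0045],"delta_rot":[0,0,-81.4],"gripper":0},{"delta_pos":[0.294,0.212,-0.0045],"delta_rot":[0,0,-81.4],"gripper":0},{"delta_pos":[0.294,0.212,-0.0045],"delta_rot":[0,0,-81.4],"gripper":0},{"delta_pos":[0.294,0.212,-0.0045],"delta_rot":[0,0,-81.4],"gripper":0},{"delta_pos":[0.294,0.212,-0.0045],"delta_rot":[0,0,-81.4],"gripper":0}]}}

```text
t: 2.1
tool_pos: [0.5048, 0.2242, 0.2493]
tool_rot: [-0.067, 0.998, -0.0, -0.001]
wrist_force: [-0.4, 0.0, -0.1]
width: 0.0879
gripper_force: 0.0
```

```bash
python3 d.py .503 .226 .122 97.5; python3 - <<'E'
from h import *
p,d,W=cap('scene','s1.png')
v,u=np.where((abs(W[...,0]-.503)<.1)&(abs(W[...,1]-.2)<.1)&(W[...,2]>.08)&(W[...,2]<.3)); print(u.min(),u.max(),v.min(),v.max())
cv2.imwrite('pics/s1c.png',cv2.resize(cv2.imread('pics/s1.png')[150:290,220:360],(560,560),interpolation=cv2.INTER_CUBIC))
def sel(x0,x1,y0,y1,z0,z1):
    z=W[...,2]; return W[(W[...,0]>x0)&(W[...,0]<x1)&(W[...,1]>y0)&(W[...,1]<y1)&(z>z0)&(z<z1)]
for lo in np.arange(.09,.15,.008):
    P=sel(.47,.54,.18,.28,lo,lo+.008)
    if len(P): print(round(lo,3),len(P),np.round(np.r_[P.min(0),P.max(0)],3))
E
```

```text
dpos [0.0014, 0.0021, 0.1273] drot [-0.02, -0.07, 0.17]
t 2.1 pos [0.5048 0.2242 0.2493] F [-0.4  0.  -0.1] w 0.0879 g 0.0 q [ 0.4   0.31  1.78 -0.    1.05 -1.31]
238 308 157 271
0.09 59 [0.483 0.213 0.09  0.521 0.236 0.098]
0.098 35 [0.488 0.209 0.098 0.516 0.238 0.106]
0.106 44 [0.488 0.208 0.106 0.517 0.241 0.114]
0.114 58 [0.487 0.207 0.114 0.519 0.244 0.122]
0.122 60 [0.486 0.201 0.122 0.519 0.247 0.13 ]
0.13 56 [0.486 0.202 0.13  0.521 0.248 0.138]
0.138 63 [0.486 0.197 0.138 0.519 0.251 0.146]
```

View pics/s1c.png

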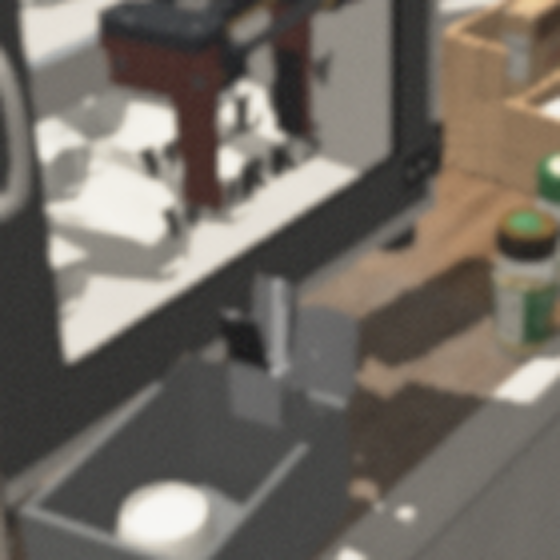

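The fingers straddle the handles at (240-340, 280-400) in the crop. I'll descend and then squeeze slowly.

Call:
{"method": "servo_tool", "body": {"moves": [{"delta_pos":[0.0015,0.001,0.03],"delta_rot":[0,0,0],"gripper":0},{"delta_pos":[0.0015,0.001,0.06],"delta_rot":[0,0,0],"gripper":0},{"delta_pos":[0.0015,0.001,0.09],"delta_rot":[0,0,0],"gripper":0},{"delta_pos":[0.0015,0.001,0.115],"delta_rot":[0,0,0],"gripper":0.3},{"delta_pos":[0.0015,0.001,0.127],"delta_rot":[0,0,0],"gripper":0.45},{"delta_pos":[0.0015,0.001,0.127],"delta_rot":[0,0,0],"gripper":0.5},{"delta_pos":[0.0015,0.001,0.127],"delta_rot":[0,0,0],"gripper":0.5},{"delta_pos":[0.0015,0.001,0.127],"delta_rot":[0,0,0],"gripper":0.5}], "newtons": 25}}

```text
t: 2.82
tool_pos: [0.5045, 0.2246, 0.1243]
tool_rot: [-0.063, 0.998, 0.0, 0.001]
wrist_force: [-0.2, -0.2, -0.7]
width: 0.0577
gripper_force: 0.0
```

```bash
python3 d.py .503 .225 .122 97.5
```

```text
dpos [0.0014, 0.0006, 0.0023] drot [0.03, 0.11, -0.32]
t 2.82 pos [0.5045 0.2246 0.1243] F [-0.2 -0.2 -0.7] w 0.0577 g 0.0 q [ 0.4   0.48  1.87  0.    0.79 -1.3 ]
```

Call:
{"method": "servo_tool", "body": {"moves": [{"delta_pos":[0,0,0.001],"gripper":0.55},{"delta_pos":[0,0,0.001],"gripper":0.6},{"delta_pos":[0,0,0.001],"gripper":0.65},{"delta_pos":[0,0,0.001],"gripper":0.7},{"delta_pos":[0,0,0.001],"gripper":0.77},{"delta_pos":[0,0,0.001],"gripper":0.77},{"delta_pos":[0,0,0.001],"gripper":0.77},{"delta_pos":[0,0,0.001],"gripper":0.77},{"delta_pos":[0,0,0.001],"gripper":0.77},{"delta_pos":[0,0,0.001],"gripper":0.77}], "newtons": 25}}

```text
invalid input
```

```bash
python3 d.py .503 .225 .122 97.5
```

```text
dpos [0.0014, 0.0006, 0.0023] drot [0.03, 0.11, -0.32]
t 2.82 pos [0.5045 0.2246 0.1243] F [-0.2 -0.2 -0.7] w 0.0577 g 0.0 q [ 0.4   0.48  1.87  0.    0.79 -1.3 ]
```

Rows need all fields, so I'll resend it with them.

Call:
{"method": "servo_tool", "body": {"moves": [{"delta_pos":[0,0,0.001],"delta_rot":[0,0,0],"gripper":0.55},{"delta_pos":[0,0,0.001],"delta_rot":[0,0,0],"gripper":0.6},{"delta_pos":[0,0,0.001],"delta_rot":[0,0,0],"gripper":0.65},{"delta_pos":[0,0,0.001],"delta_rot":[0,0,0],"gripper":0.7},{"delta_pos":[0,0,0.001],"delta_rot":[0,0,0],"gripper":0.77},{"delta_pos":[0,0,0.001],"delta_rot":[0,0,0],"gripper":0.77},{"delta_pos":[0,0,0.001],"delta_rot":[0,0,0],"gripper":0.77},{"delta_pos":[0,0,0.001],"delta_rot":[0,0,0],"gripper":0.77},{"delta_pos":[0,0,0.001],"delta_rot":[0,0,0],"gripper":0.77},{"delta_pos":[0,0,0.001],"delta_rot":[0,0,0],"gripper":0.77}], "newtons": 25}}

```text
t: 3.65
tool_pos: [0.5057, 0.2251, 0.1251]
tool_rot: [-0.063, 0.998, 0.001, 0.003]
wrist_force: [-0.8, -1.0, 13.3]
width: 0.0203
gripper_force: 9.9
```

```bash
python3 d.py .503 .225 .122 97.5
```

```text
dpos [0.0027, 0.0002, 0.0031] drot [0.08, 0.33, -0.29]
t 3.65 pos [0.5057 0.2251 0.1251] F [-0.8 -1.  13.3] w 0.0203 g 9.9 q [ 0.4   0.48  1.87 -0.    0.79 -1.3 ]
```

Call:
{"method": "servo_tool", "body": {"moves": [{"delta_pos":[0,0,-0.005],"delta_rot":[0,0,0],"gripper":0.77},{"delta_pos":[0,0,-0.012],"delta_rot":[0,0,0],"gripper":0.77},{"delta_pos":[0,0,-0.02],"delta_rot":[0,0,0],"gripper":0.77},{"delta_pos":[0,0,-0.03],"delta_rot":[0,0,0],"gripper":0.77},{"delta_pos":[0,0,-0.04],"delta_rot":[0,0,0],"gripper":0.77},{"delta_pos":[0,0,-0.055],"delta_rot":[0,0,0],"gripper":0.77},{"delta_pos":[0,0,-0.07],"delta_rot":[0,0,0],"gripper":0.77},{"delta_pos":[0,0,-0.085],"delta_rot":[0,0,0],"gripper":0.77},{"delta_pos":[0,0,-0.1],"delta_rot":[0,0,0],"gripper":0.77},{"delta_pos":[0,0,-0.115],"delta_rot":[0,0,0],"gripper":0.77},{"delta_pos":[0,0,-0.13],"delta_rot":[0,0,0],"gripper":0.77},{"delta_pos":[0,0,-0.145],"delta_rot":[0,0,0],"gripper":0.77}]}}

```text
t: 4.65
tool_pos: [0.5033, 0.2242, 0.2686]
tool_rot: [-0.063, 0.998, 0.0, 0.0]
wrist_force: [1.2, 0.3, -2.5]
width: 0.0205
gripper_force: 8.5
```

```bash
python3 d.py .40 .05 .27 60; python3 - <<'E'
from h import *
p,d,W=cap('scene','s2.png')
cv2.imwrite('pics/s2c.png',cv2.resize(cv2.imread('pics/s2.png')[120:300,220:400],(540,540),interpolation=cv2.INTER_CUBIC))
E
```

```text
dpos [0.1244, -0.1599, -0.0015] drot [0.02, 0.02, 37.21]
t 4.65 pos [0.5033 0.2242 0.2686] F [ 1.2  0.3 -2.5] w 0.0205 g 8.5 q [ 0.4   0.28  1.77  0.    1.09 -1.3 ]
```

View pics/s2c.png

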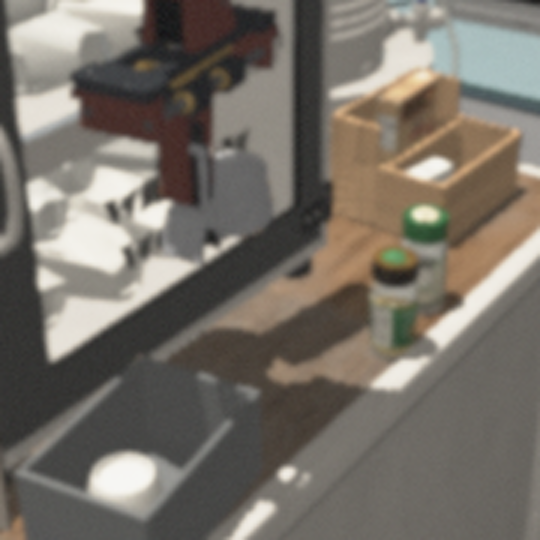

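The scene picture shows the holder clear of the tub, held squeezed with its cup tipped up at (230,195) in the crop, and the tub unmoved. Now I carry it on the robot's side while refining the caddy pose.

Call:
{"method": "servo_tool", "body": {"moves": [{"delta_pos":[0.03,-0.03,-0.003],"delta_rot":[0,0,7],"gripper":0.77},{"delta_pos":[0.06,-0.06,-0.006],"delta_rot":[0,0,14],"gripper":0.77},{"delta_pos":[0.09,-0.09,-0.006],"delta_rot":[0,0,21],"gripper":0.77},{"delta_pos":[0.11,-0.12,-0.006],"delta_rot":[0,0,28],"gripper":0.77},{"delta_pos":[0.124,-0.155,-0.006],"delta_rot":[0,0,35],"gripper":0.77},{"delta_pos":[0.128,-0.19,-0.006],"delta_rot":[0,0,42],"gripper":0.77},{"delta_pos":[0.13,-0.225,-0.006],"delta_rot":[0,0,49],"gripper":0.77},{"delta_pos":[0.133,-0.26,-0.006],"delta_rot":[0,0,56],"gripper":0.77},{"delta_pos":[0.136,-0.295,-0.006],"delta_rot":[0,0,63],"gripper":0.77},{"delta_pos":[0.139,-0.33,-0.006],"delta_rot":[0,0,70],"gripper":0.77},{"delta_pos":[0.141,-0.36,-0.006],"delta_rot":[0,0,75],"gripper":0.77},{"delta_pos":[0.141,-0.379,-0.006],"delta_rot":[0,0,75],"gripper":0.77}]}}

```text
t: 5.7
tool_pos: [0.411, -0.1721, 0.2733]
tool_rot: [0.56, 0.828, -0.0, 0.001]
wrist_force: [0.9, 0.5, -0.9]
width: 0.0206
gripper_force: 8.5
```

```bash
python3 - <<'E'
from h import *
W=np.load('top.npy'); 
def fit(W):
    z=W[...,2]; m=(W[...,0]>.48)&(W[...,0]<.53)&(W[...,1]>-.372)&(W[...,1]<-.235)&(z>.074)&(z<.086); P=W[m]; k=np.ones(len(P),bool)
    for _ in range(8):
        a=np.polyfit(P[k,1],P[k,0],1); r=P[:,0]-np.polyval(a,P[:,1]); k=abs(r)<.005
    r=r[k]; print(k.sum(),a,np.degrees(np.arctan(-a[0])),np.percentile(r,[2,98]))
    return a
a=fit(W); print('x at -.29',np.polyval(a,-.29))
z=W[...,2]
# side walls top z80 for x in .53-.57 and back wall corners
for x0,x1,h0,h1 in((.515,.525,.075,.085),(.535,.56,.075,.085),(.64,.665,.12,.131),(.5,.515,.074,.085)):
    m=(W[...,0]>x0)&(W[...,0]<x1)&(z>h0)&(z<h1)&(abs(W[...,1]+.29)<.13); y=W[m][:,1]; print(x0,m.sum(),np.sort(y)[:3],np.sort(y)[-3:])
E
python3 d.py .51 -.29 .25 0
```

```text
148 [0.03015905 0.51167558] -1.7274625819680607 [-0.00272084  0.00323889]
x at -.29 0.5029294580916818
0.515 24 [-0.3742363  -0.37399587 -0.37348838] [-0.19653562 -0.1964439  -0.1963397 ]
0.535 60 [-0.37710275 -0.37621409 -0.3758563 ] [-0.19674811 -0.1966709  -0.19588233]
0.64 237 [-0.38063639 -0.38020034 -0.37949203] [-0.20111428 -0.20051154 -0.19950269]
0.5 198 [-0.37656146 -0.37509019 -0.37478377] [-0.19595213 -0.19574675 -0.19511023]
dpos [-0.1463, 0.0481, 0.0235] drot [0.03, 0.05, 21.83]
t 5.7 pos [ 0.411  -0.1721  0.2733] F [ 0.9  0.5 -0.9] w 0.0206 g 8.5 q [-0.42  0.11  1.98 -0.    1.05 -0.8 ]
```

Call:
{"method": "servo_tool", "body": {"moves": [{"delta_pos":[-0.03,0.01,0.005],"delta_rot":[0,0,6],"gripper":0.77},{"delta_pos":[-0.06,0.02,0.01],"delta_rot":[0,0,12],"gripper":0.77},{"delta_pos":[-0.09,0.03,0.02],"delta_rot":[0,0,18],"gripper":0.77},{"delta_pos":[-0.12,0.04,0.035],"delta_rot":[0,0,23.5],"gripper":0.77},{"delta_pos":[-0.139,0.043,0.05],"delta_rot":[0,0,23.5],"gripper":0.77},{"delta_pos":[-0.139,0.043,0.065],"delta_rot":[0,0,23.5],"gripper":0.77},{"delta_pos":[-0.139,0.043,0.073],"delta_rot":[0,0,23.5],"gripper":0.77},{"delta_pos":[-0.139,0.043,0.073],"delta_rot":[0,0,23.5],"gripper":0.77},{"delta_pos":[-0.139,0.043,0.073],"delta_rot":[0,0,23.5],"gripper":0.77}]}}

```text
t: 6.45
tool_pos: [0.503, -0.2813, 0.1999]
tool_rot: [0.715, 0.699, -0.0, -0.001]
wrist_force: [-0.1, -0.4, -0.8]
width: 0.0201
gripper_force: 8.6
```

```bash
python3 d.py .503 -.2855 .145 -1.7; python3 - <<'E'
from h import *
for n in('scene','top'):
    p,d,W=cap(n,n+'3.png'); np.save(n+'3.npy',W); z=W[...,2]
    if n=='scene': cv2.imwrite('pics/s3c.png',cv2.resize(p[80:230,290:440,::-1],(600,600),interpolation=cv2.INTER_CUBIC))
    for lo in np.arange(.11,.2,.01):
        m=(W[...,0]>.40)&(W[...,0]<.56)&(abs(W[...,1]+.2855)<.06)&(z>lo)&(z<lo+.01)
        if m.sum(): print(n,round(lo,3),m.sum(),np.round(np.r_[W[m].min(0)[:2],W[m].max(0)[:2]],3))
E
```

```text
dpos [-0.0043, 0.0001, 0.0549] drot [-0.06, -0.04, 0.43]
t 6.45 pos [ 0.503  -0.2813  0.1999] F [-0.1 -0.4 -0.8] w 0.0201 g 8.6 q [-0.53  0.4   1.77  0.    0.97 -0.51]
scene 0.12 3 [ 0.442 -0.268  0.459 -0.255]
scene 0.13 73 [ 0.404 -0.296  0.523 -0.249]
scene 0.14 85 [ 0.402 -0.297  0.52  -0.25 ]
scene 0.15 117 [ 0.405 -0.305  0.516 -0.248]
scene 0.16 129 [ 0.407 -0.311  0.514 -0.249]
scene 0.17 70 [ 0.41  -0.309  0.512 -0.248]
scene 0.18 31 [ 0.416 -0.287  0.52  -0.262]
scene 0.19 38 [ 0.483 -0.291  0.52  -0.265]
top 0.12 142 [ 0.42  -0.303  0.454 -0.257]
top 0.13 147 [ 0.403 -0.304  0.492 -0.251]
top 0.14 123 [ 0.403 -0.303  0.52  -0.25 ]
top 0.15 161 [ 0.405 -0.301  0.518 -0.251]
top 0.16 141 [ 0.409 -0.3    0.514 -0.25 ]
top 0.17 88 [ 0.41  -0.302  0.512 -0.248]
top 0.18 28 [ 0.412 -0.297  0.522 -0.264]
top 0.19 23 [ 0.484 -0.279  0.521 -0.264]
```

View pics/s3c.png

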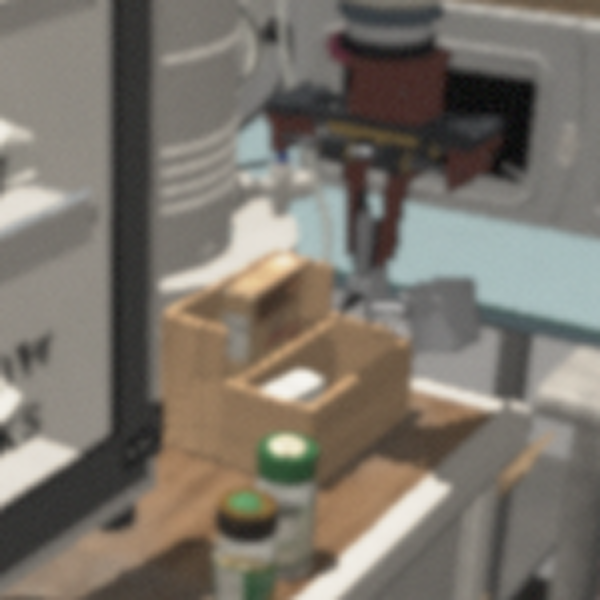

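The picture shows the holder hanging over the caddy's front wall, with the jaws at about (370,310) in the crop and the cup outside at (440,315). I'll descend.

Call:
{"method": "servo_tool", "body": {"moves": [{"delta_pos":[-0.004,0,0.01],"delta_rot":[0,0,0.2],"gripper":0.77},{"delta_pos":[-0.0072,0,0.025],"delta_rot":[0,0,0.4],"gripper":0.77},{"delta_pos":[-0.0072,0,0.04],"delta_rot":[0,0,0.4],"gripper":0.77},{"delta_pos":[-0.0072,0,0.047],"delta_rot":[0,0,0.4],"gripper":0.77},{"delta_pos":[-0.0072,0,0.053],"delta_rot":[0,0,0.4],"gripper":0.77},{"delta_pos":[-0.0072,0,0.059],"delta_rot":[0,0,0.4],"gripper":0.77},{"delta_pos":[-0.0072,0,0.064],"delta_rot":[0,0,0.4],"gripper":0.77},{"delta_pos":[-0.0072,0,0.068],"delta_rot":[0,0,0.4],"gripper":0.77},{"delta_pos":[-0.0072,0,0.072],"delta_rot":[0,0,0.4],"gripper":0.77},{"delta_pos":[-0.0072,0,0.074],"delta_rot":[0,0,0.4],"gripper":0.77}]}}

```text
t: 7.38
tool_pos: [0.5034, -0.289, 0.1256]
tool_rot: [0.717, 0.697, -0.0, -0.0]
wrist_force: [0.5, -0.1, -1.1]
width: 0.0205
gripper_force: 8.6
```

```bash
python3 d.py .503 -.2885 .120 -1.7
```

```text
dpos [0.0005, -0.0004, 0.0056] drot [-0.0, -0.0, 0.02]
t 7.38 pos [ 0.5034 -0.289   0.1256] F [ 0.5 -0.1 -1.1] w 0.0205 g 8.6 q [-0.54  0.51  1.8   0.    0.83 -0.51]
```

No contact yet, and the jaws straddle the wall. Continue down until the force rises.

Call:
{"method": "servo_tool", "body": {"moves": [{"delta_pos":[0,0,0.002],"delta_rot":[0,0,0],"gripper":0.77},{"delta_pos":[0,0,0.004],"delta_rot":[0,0,0],"gripper":0.77},{"delta_pos":[0,0,0.0055],"delta_rot":[0,0,0],"gripper":0.77},{"delta_pos":[0,0,0.0065],"delta_rot":[0,0,0],"gripper":0.77},{"delta_pos":[0,0,0.0065],"delta_rot":[0,0,0],"gripper":0.77}]}}

```text
t: 7.8
tool_pos: [0.5039, -0.2896, 0.1202]
tool_rot: [0.717, 0.697, 0.0, 0.001]
wrist_force: [-0.8, -0.1, 4.1]
width: 0.0204
gripper_force: 8.8
```

```bash
python3 d.py .503 -.2885 .120 -1.7; python3 - <<'E'
from h import *
W=cap('scene')[2]; z=W[...,2]
for lo in np.arange(.08,.14,.01):
    m=(W[...,0]>.40)&(W[...,0]<.56)&(abs(W[...,1]+.2855)<.06)&(z>lo)&(z<lo+.01)
    if m.sum(): print(round(lo,3),m.sum(),np.round(np.r_[W[m].min(0)[:2],W[m].max(0)[:2]],3))
E
```

```text
dpos [0.001, -0.0009, 0.0002] drot [0.07, 0.05, 0.02]
t 7.8 pos [ 0.5039 -0.2896  0.1202] F [-0.8 -0.1  4.1] w 0.0204 g 8.8 q [-0.54  0.52  1.8  -0.    0.82 -0.51]
0.08 141 [ 0.408 -0.345  0.512 -0.229]
0.09 69 [ 0.411 -0.321  0.515 -0.254]
0.1 26 [ 0.413 -0.294  0.523 -0.267]
0.11 36 [ 0.483 -0.299  0.523 -0.272]
0.12 40 [ 0.483 -0.301  0.524 -0.272]
0.13 41 [ 0.482 -0.302  0.524 -0.273]
0.14 41 [ 0.482 -0.301  0.525 -0.276]
```

Call:
{"method": "servo_tool", "body": {"moves": [{"delta_pos":[0,0,0.001],"delta_rot":[0,0,0],"gripper":0.77},{"delta_pos":[0,0,0.0015],"delta_rot":[0,0,0],"gripper":0.74},{"delta_pos":[0,0,0.002],"delta_rot":[0,0,0],"gripper":0.71},{"delta_pos":[0,0,0.0025],"delta_rot":[0,0,0],"gripper":0.68},{"delta_pos":[0,0,0.003],"delta_rot":[0,0,0],"gripper":0.65},{"delta_pos":[0,0,0.0035],"delta_rot":[0,0,0],"gripper":0.62},{"delta_pos":[0,0,0.004],"delta_rot":[0,0,0],"gripper":0.6},{"delta_pos":[0,0,0.0045],"delta_rot":[0,0,0],"gripper":0.58},{"delta_pos":[0,0,0.0045],"delta_rot":[0,0,0],"gripper":0.57}]}}

```text
t: 8.6
tool_pos: [0.505, -0.29, 0.1168]
tool_rot: [0.717, 0.697, 0.001, 0.002]
wrist_force: [-1.0, 0.2, 10.1]
width: 0.0375
gripper_force: 8.1
```

```bash
python3 d.py .503 -.2885 .120 -1.7; python3 - <<'E'
from h import *
p,d,W=cap('scene'); z=W[...,2]
for lo in np.arange(.07,.15,.01):
    m=(W[...,0]>.40)&(W[...,0]<.56)&(abs(W[...,1]+.2855)<.06)&(z>lo)&(z<lo+.01)
    if m.sum(): print(round(lo,3),m.sum(),np.round(np.r_[W[m].min(0)[:2],W[m].max(0)[:2]],3))
E
```

```text
dpos [0.0014, -0.002, -0.0032] drot [0.21, 0.12, 0.01]
t 8.6 pos [ 0.505  -0.29    0.1168] F [-1.   0.2 10.1] w 0.0375 g 8.1 q [-0.54  0.53  1.8   0.    0.81 -0.51]
0.07 154 [ 0.408 -0.341  0.512 -0.228]
0.08 108 [ 0.41  -0.317  0.513 -0.228]
0.09 30 [ 0.411 -0.299  0.529 -0.269]
0.1 38 [ 0.477 -0.301  0.534 -0.275]
0.11 48 [ 0.477 -0.302  0.532 -0.272]
0.12 41 [ 0.477 -0.304  0.533 -0.271]
0.13 39 [ 0.474 -0.299  0.533 -0.273]
0.14 41 [ 0.473 -0.304  0.534 -0.273]
```

Call:
{"method": "servo_tool", "body": {"moves": [{"delta_pos":[0,0,0.001],"delta_rot":[0,0,0],"gripper":0.54},{"delta_pos":[0,0,0.001],"delta_rot":[0,0,0],"gripper":0.48},{"delta_pos":[0,0,0.0],"delta_rot":[0,0,0],"gripper":0.35},{"delta_pos":[0,0,0],"delta_rot":[0,0,0],"gripper":0.2},{"delta_pos":[0,0,0],"delta_rot":[0,0,0],"gripper":0.1},{"delta_pos":[0,0,0],"delta_rot":[0,0,0],"gripper":0.1},{"delta_pos":[0,0,-0.03],"delta_rot":[0,0,0],"gripper":0.1},{"delta_pos":[0,0,-0.06],"delta_rot":[0,0,0],"gripper":0.1},{"delta_pos":[0,0,-0.1],"delta_rot":[0,0,0],"gripper":0.1},{"delta_pos":[0,0,-0.13],"delta_rot":[0,0,0],"gripper":0.1},{"delta_pos":[0,0,-0.13],"delta_rot":[0,0,0],"gripper":0.1}]}}

```text
t: 9.57
tool_pos: [0.5062, -0.2907, 0.2513]
tool_rot: [0.717, 0.697, 0.001, 0.005]
wrist_force: [1.6, -0.5, -0.1]
width: 0.079
gripper_force: 0.0
```

```bash
python3 d.py .503 -.2885 .25 -1.7; python3 - <<'E'
from h import *
p,d,W=cap('scene','s4.png'); z=W[...,2]; np.save('scene4.npy',W)
cv2.imwrite('pics/s4c.png',cv2.resize(p[130:230,310:440,::-1],(780,600),interpolation=cv2.INTER_CUBIC))
for n in('scene','top'):
  if n=='top': p,d,W=cap('top','t4.png'); z=W[...,2]; np.save('top4.npy',W)
  for lo in np.arange(.02,.16,.01):
    m=(W[...,0]>.39)&(W[...,0]<.56)&(abs(W[...,1]+.2855)<.05)&(z>lo)&(z<lo+.01)
    if m.sum(): print(n,round(lo,3),m.sum(),np.round(np.r_[W[m].min(0)[:2],W[m].max(0)[:2]],3))
  m=(W[...,0]>.39)&(W[...,0]<.53)&(abs(W[...,1]+.2855)<.03)&(z<.17); print('top z',np.sort(z[m])[-8:])
E
```

```text
dpos [0.0021, -0.0033, 0.0013] drot [0.51, 0.28, 0.01]
t 9.57 pos [ 0.5062 -0.2907  0.2513] F [ 1.6 -0.5 -0.1] w 0.079 g 0.0 q [-0.54  0.35  1.72  0.    1.07 -0.51]
scene 0.02 31 [ 0.499 -0.335  0.505 -0.239]
scene 0.03 59 [ 0.414 -0.323  0.506 -0.241]
scene 0.04 83 [ 0.411 -0.326  0.543 -0.237]
scene 0.05 110 [ 0.411 -0.333  0.544 -0.236]
scene 0.06 183 [ 0.412 -0.335  0.559 -0.239]
scene 0.07 130 [ 0.41  -0.334  0.513 -0.237]
scene 0.08 36 [ 0.493 -0.332  0.512 -0.24 ]
scene 0.09 26 [ 0.492 -0.3    0.513 -0.267]
scene 0.1 29 [ 0.488 -0.303  0.52  -0.271]
scene 0.11 26 [ 0.485 -0.301  0.521 -0.273]
scene 0.12 30 [ 0.482 -0.304  0.527 -0.271]
scene 0.13 30 [ 0.479 -0.306  0.529 -0.272]
scene 0.14 5 [ 0.478 -0.298  0.527 -0.271]
top z [0.13943363 0.139469   0.13986402 0.14027588 0.14033331 0.1409892
 0.14133498 0.1417033 ]
top 0.02 26 [ 0.441 -0.308  0.544 -0.238]
top 0.03 278 [ 0.412 -0.31   0.545 -0.236]
top 0.04 87 [ 0.412 -0.334  0.545 -0.238]
top 0.05 117 [ 0.412 -0.328  0.558 -0.237]
top 0.06 275 [ 0.414 -0.334  0.56  -0.236]
top 0.07 191 [ 0.411 -0.334  0.512 -0.24 ]
top 0.08 69 [ 0.452 -0.335  0.512 -0.237]
top 0.09 75 [ 0.493 -0.304  0.518 -0.268]
top 0.1 33 [ 0.489 -0.3    0.518 -0.271]
top 0.11 34 [ 0.488 -0.299  0.522 -0.272]
top 0.12 40 [ 0.483 -0.302  0.524 -0.271]
top 0.13 71 [ 0.478 -0.301  0.528 -0.272]
top 0.14 11 [ 0.48  -0.293  0.527 -0.27 ]
top z [0.140421   0.14049837 0.14090309 0.14090741 0.14140402 0.1423922
 0.14354428 0.14390581]
```

View pics/s4c.png

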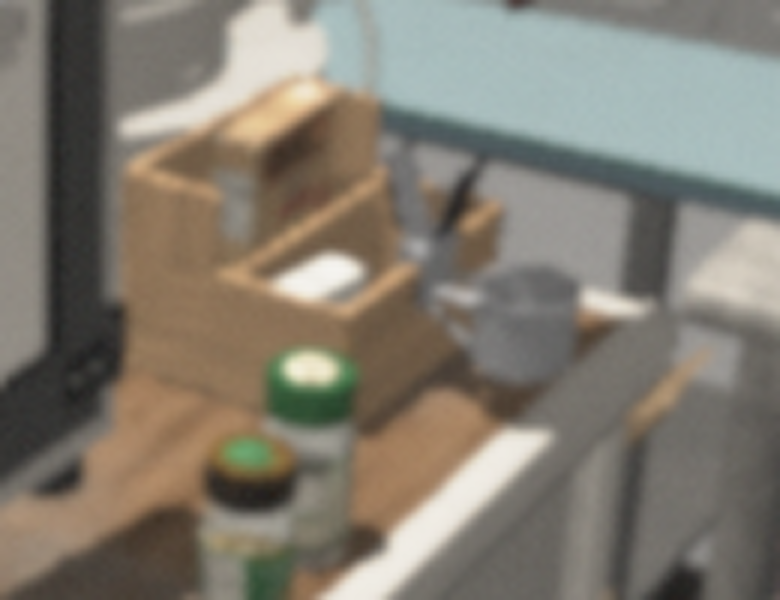

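The holder is clipped on the wall with its cup outside and upright at (525,320) in the crop. Next I check the seating height against the readings from the tub.

```bash
python3 - <<'E'
from h import *
def st(W,hx,hy,yaw,nm):
    c,s=np.cos(yaw),np.sin(yaw); X=W[...,0]-hx; Y=W[...,1]-hy; u=c*X+s*Y; v=-s*X+c*Y; z=W[...,2]
    f=(np.hypot(u+.064,v)<.016); t=(abs(u)<.035)&(abs(v)<.018)&(z>.115)&(z<.16); zz=np.sort(z[t])
    r=(z>.06)&(abs(np.hypot(u+.064,v)-.028)<.006)&(u<-.06)
    g=(z>.025)&(z<.1)&(u<-.05)&(np.hypot(u+.064,v)<.04)
    w=(abs(abs(v)-.04)<.015)&(abs(u)<.002)
    print(nm,'floor',np.median(z[f]),f.sum(),'top95',np.percentile(zz,[80,90,95]),len(zz),'rim',np.percentile(z[r],[50,80,90]),'wall',np.median(z[w]),
     'cup', W[(z>.03)&(z<.042)&f][:,:2].mean(0), cv2.minEnclosingCircle((1000*W[g][:,:2]).astype(np.float32)))
st(np.load('top.npy'),.503,.225,np.radians(97.5),'tub'); st(np.load('top4.npy'),.503,-.2865,np.radians(-1.7),'caddy')
W=np.load('top4.npy');z=W[...,2]
m=(W[...,0]>.48)&(W[...,0]<.52)&(W[...,1]>-.372)&(W[...,1]<-.2)&(abs(W[...,1]+.2865)>.03)&(z>.074)&(z<.086);P=W[m];a=np.polyfit(P[:,1],P[:,0],1);print('front now',a,np.polyval(a,-.2855),P[:,1].min(),P[:,1].max())
m=(abs(W[...,0]-.465)<.03)&(abs(W[...,1]+.088)<.03)&(z>.098)&(z<.112);print(cv2.minEnclosingCircle((1000*W[m][:,:2]).astype(np.float32)))
E
python3 d.py .465 -.088 .22 -90
```

```text
tub floor 0.03761616335017104 117 top95 [0.14298432 0.14388889 0.14473535] 145 rim [0.07920245 0.08174973 0.08255433] wall 0.07375234077754422 cup [0.51144915 0.16148375] ((512.3446044921875, 162.03125), 29.81769561767578)
caddy floor 0.5939912951058458 693 top95 [0.13893224 0.1399007  0.14040744] 142 rim [0.35304495 0.62731721 0.63127902] wall 0.5784889820536563 cup [ 0.43935139 -0.28574089] ((438.8670959472656, -284.75616455078125), 29.9478759765625)
front now [0.03809289 0.51422153] 0.503346008457943 -0.3555804231139957 -0.20015140393629177
((465.781494140625, -88.34588623046875), 22.470930099487305)
dpos [0.2001, -0.0447, 0.0256] drot [0.15, -0.04, 88.32]
t 9.67 pos [ 0.5038 -0.2893  0.246 ] F [ 1.1 -0.5 -1.3] w 0.0791 g 0.0 q [-0.54  0.35  1.73 -0.    1.06 -0.51]
```

```bash
python3 - <<'E'
from h import *
Ws=[np.load('top4.npy')]+[cap('top')[2] for _ in range(3)]
W0=np.load('top.npy')
def fl(W,c): z=W[...,2]; q=z[(np.hypot(W[...,0]-c[0],W[...,1]-c[1])<.018)&(z<.06)]; return q.mean(),len(q)
def hg(W,c,yaw):
    co,s=np.cos(yaw),np.sin(yaw);X=W[...,0]-c[0];Y=W[...,1]-c[1];u=co*X+s*Y;v=-s*X+co*Y;z=W[...,2]
    t=(abs(u)<.035)&(abs(v)<.018)&(z>.11)&(z<.16)
    # V fit: |u| vs z on handles
    q=np.sort(z[t]); return q[-30:].mean(), q[-60:].mean()
print('tub',fl(W0,(.5114,.1615)),hg(W0,(.503,.225),np.radians(97.5)))
for W in Ws: print(fl(W,(.4393,-.2855)),hg(W,(.503,-.2865),np.radians(-1.7)))
E
```

```text
tub (np.float64(0.037409617304205486), 148) (np.float64(0.1440455893317886), np.float64(0.14284016911550615))
(np.float64(-0.08050596486181058), 168) (np.float64(0.14009229332208703), np.float64(0.13888936047963638))
(np.float64(-0.07779019071015456), 165) (np.float64(0.14040803430785592), np.float64(0.1391769242147203))
(np.float64(-0.0804731436302829), 168) (np.float64(0.14031258700559868), np.float64(0.1391125800950071))
(np.float64(-0.09134286090563931), 167) (np.float64(0.1398217401151067), np.float64(0.1387898530586641))
```

The tops read 4 mm lower than on the tub, where 5 mm is expected, so it may sit about 1 mm high. I'll press it down with closed fingers between the handles.

Call:
{"method": "servo_tool", "body": {"moves": [{"delta_pos":[0.002,-0.001,0.0],"delta_rot":[0,0,7],"gripper":1},{"delta_pos":[0.002,-0.001,0.0],"delta_rot":[0,0,14],"gripper":1},{"delta_pos":[0.002,-0.001,0.0],"delta_rot":[0,0,21],"gripper":1},{"delta_pos":[0.002,-0.001,0.0],"delta_rot":[0,0,28],"gripper":1},{"delta_pos":[0.002,-0.001,0.01],"delta_rot":[0,0,35],"gripper":1},{"delta_pos":[0.002,-0.001,0.02],"delta_rot":[0,0,42],"gripper":1},{"delta_pos":[0.002,-0.001,0.03],"delta_rot":[0,0,49],"gripper":1},{"delta_pos":[0.002,-0.001,0.04],"delta_rot":[0,0,56],"gripper":1},{"delta_pos":[0.002,-0.001,0.05],"delta_rot":[0,0,63],"gripper":1},{"delta_pos":[0.002,-0.001,0.06],"delta_rot":[0,0,70],"gripper":1},{"delta_pos":[0.002,-0.001,0.07],"delta_rot":[0,0,77],"gripper":1},{"delta_pos":[0.002,-0.001,0.075],"delta_rot":[0,0,84],"gripper":1}]}}

```text
t: 10.82
tool_pos: [0.5009, -0.2861, 0.1668]
tool_rot: [0.999, 0.035, -0.002, -0.001]
wrist_force: [0.5, 1.1, 0.1]
width: 0.0028
gripper_force: 0.0
```

```bash
python3 d.py .5035 -.287 .14 -91.7
```

```text
dpos [0.0027, 0.0012, 0.0268] drot [-0.15, 0.25, 5.67]
t 10.82 pos [ 0.5009 -0.2861  0.1668] F [0.5 1.1 0.1] w 0.0028 g 0.0 q [-0.54  0.45  1.79 -0.    0.91  0.96]
```

Call:
{"method": "servo_tool", "body": {"moves": [{"delta_pos":[0.0025,0.001,0.005],"delta_rot":[0,0,5.7],"gripper":1},{"delta_pos":[0.0025,0.001,0.015],"delta_rot":[0,0,5.7],"gripper":1},{"delta_pos":[0.0025,0.001,0.025],"delta_rot":[0,0,5.7],"gripper":1},{"delta_pos":[0.0025,0.001,0.032],"delta_rot":[0,0,5.7],"gripper":1},{"delta_pos":[0.0025,0.001,0.039],"delta_rot":[0,0,5.7],"gripper":1},{"delta_pos":[0.0025,0.001,0.044],"delta_rot":[0,0,5.7],"gripper":1},{"delta_pos":[0.0025,0.001,0.044],"delta_rot":[0,0,5.7],"gripper":1}]}}

```text
t: 11.4
tool_pos: [0.5041, -0.2875, 0.1247]
tool_rot: [1.0, -0.012, -0.001, -0.0]
wrist_force: [-0.8, 0.7, -3.8]
width: 0.0004
gripper_force: 5.7
```

```bash
python3 d.py .5035 -.287 .12 -91.7
```

```text
dpos [-0.0006, -0.0005, 0.0047] drot [-0.05, 0.13, 0.37]
t 11.4 pos [ 0.5041 -0.2875  0.1247] F [-0.8  0.7 -3.8] w 0.0004 g 5.7 q [-0.54  0.51  1.8  -0.    0.83  1.06]
```

Tips at 0.108, no contact yet. Lower slowly until the force rises.

Call:
{"method": "servo_tool", "body": {"moves": [{"delta_pos":[0,0,0.002],"delta_rot":[0,0,0],"gripper":1},{"delta_pos":[0,0,0.004],"delta_rot":[0,0,0],"gripper":1},{"delta_pos":[0,0,0.006],"delta_rot":[0,0,0],"gripper":1},{"delta_pos":[0,0,0.0075],"delta_rot":[0,0,0],"gripper":1},{"delta_pos":[0,0,0.009],"delta_rot":[0,0,0],"gripper":1},{"delta_pos":[0,0,0.009],"delta_rot":[0,0,0],"gripper":1}]}}

```text
t: 11.9
tool_pos: [0.5066, -0.2885, 0.1218]
tool_rot: [1.0, -0.012, 0.002, 0.001]
wrist_force: [-9.4, 6.4, 39.1]
width: 0.0004
gripper_force: 25.7
```

```bash
python3 d.py .5035 -.287 .12 -91.7
```

```text
dpos [-0.0031, -0.0014, 0.0018] drot [0.11, -0.23, 0.35]
t 11.9 pos [ 0.5066 -0.2885  0.1218] F [-9.4  6.4 39.1] w 0.0004 g 25.7 q [-0.54  0.52  1.8   0.    0.82  1.06]
```

Pressed with about 39 N. Back up and re-measure.

Call:
{"method": "servo_tool", "body": {"moves": [{"delta_pos":[0,0,-0.006],"delta_rot":[0,0,0],"gripper":1},{"delta_pos":[0,0,-0.015],"delta_rot":[0,0,0],"gripper":1},{"delta_pos":[0,0,-0.04],"delta_rot":[0,0,0],"gripper":1},{"delta_pos":[0,0,-0.08],"delta_rot":[0,0,0],"gripper":0.32},{"delta_pos":[0.0,0.02,-0.12],"delta_rot":[0,0,0],"gripper":0.32},{"delta_pos":[0.0,0.0,-0.125],"delta_rot":[0,0,0],"gripper":0.32},{"delta_pos":[-0.03,-0.03,-0.125],"delta_rot":[0,0,0],"gripper":0.32},{"delta_pos":[-0.04,-0.07,-0.125],"delta_rot":[0,0,0],"gripper":0.32},{"delta_pos":[-0.04,-0.11,-0.125],"delta_rot":[0,0,0],"gripper":0.32},{"delta_pos":[-0.04,-0.15,-0.125],"delta_rot":[0,0,0],"gripper":0.32},{"delta_pos":[-0.04,-0.19,-0.125],"delta_rot":[0,0,0],"gripper":0.32},{"delta_pos":[-0.04,-0.198,-0.125],"delta_rot":[0,0,0],"gripper":0.32}]}}

```text
t: 12.9
tool_pos: [0.4694, -0.0847, 0.2424]
tool_rot: [1.0, -0.011, 0.0, -0.001]
wrist_force: [-0.3, -0.3, -0.3]
width: 0.0567
gripper_force: 0.0
```

```bash
python3 d.py .4655 -.088 .095 -90;  python3 - <<'E'
from h import *
Ws=[cap('top')[2] for _ in range(3)]; W0=np.load('top.npy')
def fl(W,c): z=W[...,2]; q=z[(np.hypot(W[...,0]-c[0],W[...,1]-c[1])<.018)&(z<.06)&(z>.02)]; return q.mean(),len(q)
def hg(W,c,yaw):
    co,s=np.cos(yaw),np.sin(yaw);X=W[...,0]-c[0];Y=W[...,1]-c[1];u=co*X+s*Y;v=-s*X+co*Y;z=W[...,2]
    t=(abs(u)<.035)&(abs(v)<.018)&(z>.11)&(z<.16)
    q=np.sort(z[t]); return q[-30:].mean(), q[-60:].mean()
print('tub',fl(W0,(.5114,.1615)),hg(W0,(.503,.225),np.radians(97.5)))
print('before',fl(np.load('top4.npy'),(.4393,-.2855)))
for W in Ws: print(fl(W,(.4393,-.2855)),hg(W,(.503,-.2865),np.radians(-1.7)))
z=W[...,2]
for Q in (W0,W):
  zz=Q[...,2]; m=(Q[...,0]>.485)&(Q[...,0]<.525)&(Q[...,1]>-.372)&(Q[...,1]<-.2)&(abs(Q[...,1]+.2865)>.03)&(zz>.074)&(zz<.086);P=Q[m];a=np.polyfit(P[:,1],P[:,0],1);print('front',a,np.polyval(a,-.2855),P[:,2].mean())
  m=(zz>.09)&(zz<.14)&(Q[...,0]>.58)&(Q[...,0]<.69)&(Q[...,1]>-.39)&(Q[...,1]<-.19); print('back',Q[m].mean(0),m.sum())
g=(z>.025)&(z<.1)&(np.hypot(W[...,0]-.4393,W[...,1]+.2855)<.04)&(W[...,0]<.45); print(cv2.minEnclosingCircle((1000*W[g][:,:2]).astype(np.float32)))
m=(abs(W[...,0]-.465)<.03)&(abs(W[...,1]+.088)<.03)&(z>.098)&(z<.112);print(m.sum(),cv2.minEnclosingCircle((1000*W[m][:,:2]).astype(np.float32)))
E
```

```text
dpos [-0.0039, 0.0035, 0.1474] drot [-0.07, -0.03, -1.21]
t 12.9 pos [ 0.4694 -0.0847  0.2424] F [-0.3 -0.3 -0.3] w 0.0567 g 0.0 q [-0.2   0.2   1.95  0.    0.99  1.39]
tub (np.float64(0.037409617304205486), 148) (np.float64(0.1440455893317886), np.float64(0.14284016911550615))
before (np.float64(0.03361315771846371), 145)
(np.float64(nan), 0) (np.float64(nan), np.float64(nan))
(np.float64(nan), 0) (np.float64(nan), np.float64(nan))
(np.float64(nan), 0) (np.float64(nan), np.float64(nan))
front [0.00948793 0.50785751] 0.505148703335536 0.07921266716150725
back [ 0.63319337 -0.31005807  0.11600454] 1769
front [-0.76027537  0.22809315] 0.4451517709184658 0.07883654899471398
back [ 0.64217019 -0.34069024  0.11518866] 1014
((0.0, 0.0), 0.0)
69 ((454.27294921875, -99.19916534423828), 15.361361503601074)<stdin>:3: RuntimeWarning: Mean of empty slice.
  ret = ret.dtype.type(ret / rcount)
<stdin>:7: RuntimeWarning: Mean of empty slice.
```

```bash
cat > chk.py <<'E'
from h import *
def st(W,n):
    z=W[...,2]; m=(abs(W[...,0]-.503)<.035)&(abs(W[...,1]+.2865)<.02)&(z>.11)&(z<.155); q=np.sort(z[m]); 
    r=(np.hypot(W[...,0]-.4393,W[...,1]+.2855)<.034)&(z>.05)&(z<.09); k=np.sort(z[r])
    w=(W[...,0]>.49)&(W[...,0]<.52)&(W[...,1]>-.37)&(W[...,1]<-.2)&(abs(W[...,1]+.2865)>.03)&(z>.072)&(z<.09)
    P=W[w]; a=np.polyfit(P[:,1],P[:,0],1)
    print(n,'handle',m.sum(),q[-15:].mean().round(4),q[-40:].mean().round(4),'rim',len(k),k[-40:].mean().round(4),'cup xy',(W[r][:,:2].min(0)/2+W[r][:,:2].max(0)/2).round(4),'front x',np.polyval(a,-.2855).round(4),len(P))
if __name__=='__main__':
    st(np.load('scene4.npy'),'before')
    for _ in range(2): W=cap('scene')[2]; st(W,'now')
E
python3 chk.py
```

```text
before handle 91 0.1394 0.1355 rim 239 0.0777 cup xy [ 0.4399 -0.2864] front x 0.5033 60
now handle 90 0.1386 0.1349 rim 241 0.0769 cup xy [ 0.4404 -0.2866] front x 0.5035 61
now handle 87 0.1381 0.1344 rim 241 0.0767 cup xy [ 0.4409 -0.2854] front x 0.5024 56
```

The holder dropped 0.9 mm onto the edge and the caddy has not moved. Now the green jar: descend over the cap, then check before gripping.

Call:
{"method": "servo_tool", "body": {"moves": [{"delta_pos":[-0.004,0.0035,0.02],"delta_rot":[0,0,-1.2],"gripper":0.32},{"delta_pos":[-0.004,0.0035,0.05],"delta_rot":[0,0,-1.2],"gripper":0.32},{"delta_pos":[-0.004,0.0035,0.08],"delta_rot":[0,0,-1.2],"gripper":0.32},{"delta_pos":[-0.004,0.0035,0.11],"delta_rot":[0,0,-1.2],"gripper":0.32},{"delta_pos":[-0.004,0.0035,0.135],"delta_rot":[0,0,-1.2],"gripper":0.32},{"delta_pos":[-0.004,0.0035,0.149],"delta_rot":[0,0,-1.2],"gripper":0.32},{"delta_pos":[-0.004,0.0035,0.149],"delta_rot":[0,0,-1.2],"gripper":0.32},{"delta_pos":[-0.004,0.0035,0.149],"delta_rot":[0,0,-1.2],"gripper":0.4},{"delta_pos":[-0.004,0.0035,0.149],"delta_rot":[0,0,-1.2],"gripper":0.48},{"delta_pos":[-0.004,0.0035,0.149],"delta_rot":[0,0,-1.2],"gripper":0.55},{"delta_pos":[-0.004,0.0035,0.149],"delta_rot":[0,0,-1.2],"gripper":0.6},{"delta_pos":[-0.004,0.0035,0.149],"delta_rot":[0,0,-1.2],"gripper":0.6}], "newtons": 15}}

```text
t: 14.15
tool_pos: [0.4665, -0.0926, 0.094]
tool_rot: [1.0, -0.002, 0.001, 0.0]
wrist_force: [0.2, -0.4, 3.4]
width: 0.0451
gripper_force: 15.2
```

```bash
python3 d.py .4655 -.088 .093 -90
```

```text
dpos [-0.001, -0.0046, 0.001] drot [0.04, -0.13, -0.18]
t 14.15 pos [ 0.4665 -0.0926  0.094 ] F [ 0.2 -0.4  3.4] w 0.0451 g 15.2 q [-0.22  0.45  2.05 -0.    0.65  1.35]
```

Call:
{"method": "servo_tool", "body": {"moves": [{"delta_pos":[0,0,-0.015],"delta_rot":[0,0,0],"gripper":0.6},{"delta_pos":[0,0,-0.04],"delta_rot":[0,0,0],"gripper":0.6},{"delta_pos":[-0.005,0,-0.07],"delta_rot":[0,0,0],"gripper":0.6},{"delta_pos":[-0.01,0.01,-0.1],"delta_rot":[0,0,0],"gripper":0.6},{"delta_pos":[-0.02,0.035,-0.125],"delta_rot":[0,0,0],"gripper":0.6},{"delta_pos":[-0.0265,0.065,-0.13],"delta_rot":[0,0,0],"gripper":0.6},{"delta_pos":[-0.0265,0.095,-0.13],"delta_rot":[0,0,0],"gripper":0.6},{"delta_pos":[-0.0265,0.125,-0.13],"delta_rot":[0,0,0],"gripper":0.6},{"delta_pos":[-0.0265,0.155,-0.13],"delta_rot":[0,0,0],"gripper":0.6},{"delta_pos":[-0.0265,0.18,-0.13],"delta_rot":[0,0,0],"gripper":0.6},{"delta_pos":[-0.0265,0.193,-0.13],"delta_rot":[0,0,0],"gripper":0.6},{"delta_pos":[-0.0265,0.193,-0.13],"delta_rot":[0,0,0],"gripper":0.6}]}}

```text
t: 15.15
tool_pos: [0.4387, -0.2873, 0.2233]
tool_rot: [1.0, -0.003, 0.001, 0.001]
wrist_force: [-1.0, 0.4, -1.8]
width: 0.0449
gripper_force: 15.1
```

```bash
python3 d.py .44 -.2857 .19 -90;  python3 - <<'E'
from h import *
p,d,W=cap('scene','s5.png'); z=W[...,2]
cv2.imwrite('pics/s5c.png',cv2.resize(p[100:240,310:450,::-1],(600,600),interpolation=cv2.INTER_CUBIC))
T=np.array(robot.calibration('scene')['world_from_camera'])[:2,3]
def circ(lo,hi,c,r):
    from scipy.optimize import least_squares
    m=(abs(W[...,0]-c[0])<.04)&(abs(W[...,1]-c[1])<.04)&(z>lo)&(z<hi); P=W[m][:,:2]
    s=least_squares(lambda a:np.hypot(*(P-a[:2]).T)-r,c,loss='soft_l1',f_scale=.002); print(lo,len(P),s.x.round(4),'rms',np.sqrt(np.mean(s.fun**2)).round(4))
circ(.13,.155,(.44,-.2857),.022); circ(.16,.19,(.44,-.2857),.022); circ(.045,.07,(.44,-.2857),.028)
m=(np.hypot(W[...,0]-.44,W[...,1]+.2857)<.03)&(z>.09)&(z<.19); print('jar bottom z',np.sort(z[m])[:6])
E
```

```text
dpos [0.0012, -0.0017, 0.0333] drot [0.06, -0.06, -0.32]
t 15.15 pos [ 0.4387 -0.2873  0.2233] F [-1.   0.4 -1.8] w 0.0449 g 15.1 q [-0.6   0.3   1.87 -0.    0.98  0.97]
0.13 96 [ 0.439 -0.286] rms 0.0044
0.16 135 [ 0.4381 -0.2853] rms 0.002
0.045 191 [ 0.4406 -0.2859] rms 0.0029
jar bottom z [0.13078656 0.13297773 0.13304374 0.13310012 0.13324922 0.1337554 ]
```

View pics/s5c.png

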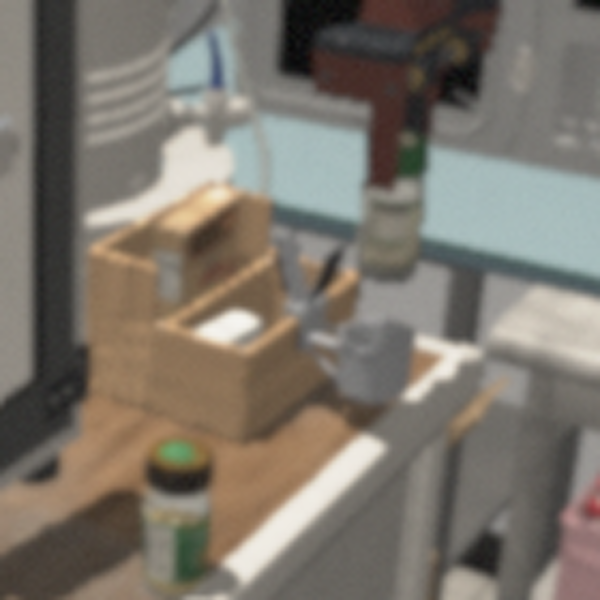

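The jar hangs upright at (390,230) in the crop, above the cup at (375,360). The fitted offset is about 2 mm in x, so I'll correct that and lower it.

Call:
{"method": "servo_tool", "body": {"moves": [{"delta_pos":[0.0015,0,0.01],"delta_rot":[0,0,0],"gripper":0.6},{"delta_pos":[0.0015,0,0.025],"delta_rot":[0,0,0],"gripper":0.6},{"delta_pos":[0.0015,0,0.04],"delta_rot":[0,0,0],"gripper":0.6},{"delta_pos":[0.0015,0,0.048],"delta_rot":[0,0,0],"gripper":0.6},{"delta_pos":[0.0015,0,0.056],"delta_rot":[0,0,0],"gripper":0.6},{"delta_pos":[0.0015,0,0.064],"delta_rot":[0,0,0],"gripper":0.6},{"delta_pos":[0.0015,0,0.072],"delta_rot":[0,0,0],"gripper":0.6},{"delta_pos":[0.0015,0,0.08],"delta_rot":[0,0,0],"gripper":0.6},{"delta_pos":[0.0015,0,0.086],"delta_rot":[0,0,0],"gripper":0.6},{"delta_pos":[0.0015,0,0.09],"delta_rot":[0,0,0],"gripper":0.6},{"delta_pos":[0.0015,0,0.09],"delta_rot":[0,0,0],"gripper":0.6}]}}

```text
t: 16.12
tool_pos: [0.44, -0.2854, 0.1323]
tool_rot: [1.0, -0.002, -0.0, -0.0]
wrist_force: [0.2, -2.0, -2.0]
width: 0.0445
gripper_force: 14.9
```

```bash
python3 d.py .44 -.2857 .127 -90
```

```text
dpos [-0.0, 0.0003, 0.0053] drot [-0.0, 0.02, -0.19]
t 16.12 pos [ 0.44   -0.2854  0.1323] F [ 0.2 -2.  -2. ] w 0.0445 g 14.9 q [-0.6   0.43  1.92 -0.    0.78  0.98]
```

Free and nearly down. Lower the last 5 mm gently.

Call:
{"method": "servo_tool", "body": {"moves": [{"delta_pos":[0,0,0.002],"delta_rot":[0,0,0],"gripper":0.6},{"delta_pos":[0,0,0.0035],"delta_rot":[0,0,0],"gripper":0.6},{"delta_pos":[0,0,0.005],"delta_rot":[0,0,0],"gripper":0.6},{"delta_pos":[0,0,0.0055],"delta_rot":[0,0,0],"gripper":0.6},{"delta_pos":[0,0,0.0055],"delta_rot":[0,0,0],"gripper":0.6}]}}

```text
t: 16.53
tool_pos: [0.4403, -0.2854, 0.1276]
tool_rot: [1.0, -0.002, 0.0, 0.0]
wrist_force: [-0.3, -1.8, -0.3]
width: 0.0447
gripper_force: 14.9
```

```bash
python3 d.py .44 -.2857 .127 -90
```

```text
dpos [-0.0003, 0.0003, 0.0006] drot [0.02, -0.02, -0.19]
t 16.53 pos [ 0.4403 -0.2854  0.1276] F [-0.3 -1.8 -0.3] w 0.0447 g 14.9 q [-0.6   0.44  1.93 -0.    0.77  0.98]
```

Call:
{"method": "servo_tool", "body": {"moves": [{"delta_pos":[0,0,0.001],"delta_rot":[0,0,0],"gripper":0.6},{"delta_pos":[0,0,0.001],"delta_rot":[0,0,0],"gripper":0.47},{"delta_pos":[0,0,0.0],"delta_rot":[0,0,0],"gripper":0.4},{"delta_pos":[0,0,0.0],"delta_rot":[0,0,0],"gripper":0.3},{"delta_pos":[0,0,0.0],"delta_rot":[0,0,0],"gripper":0.3},{"delta_pos":[0,0,-0.02],"delta_rot":[0,0,0],"gripper":0.3},{"delta_pos":[0,0,-0.05],"delta_rot":[0,0,0],"gripper":0.3},{"delta_pos":[0,0,-0.085],"delta_rot":[0,0,0],"gripper":0.3},{"delta_pos":[0,0,-0.12],"delta_rot":[0,0,0],"gripper":0.3},{"delta_pos":[0,0,-0.13],"delta_rot":[0,0,0],"gripper":0.3},{"delta_pos":[0,0,-0.13],"delta_rot":[0,0,0],"gripper":0.3}]}}

```text
t: 17.45
tool_pos: [0.4416, -0.2861, 0.2606]
tool_rot: [1.0, -0.002, 0.003, 0.002]
wrist_force: [0.3, 0.1, 0.4]
width: 0.0612
gripper_force: 0.0
```

```bash
python3 chk.py; python3 - <<'E'
from h import *
p,d,W=cap('scene','s6.png'); z=W[...,2]
cv2.imwrite('pics/s6c.png',cv2.resize(p[120:240,310:430,::-1],(600,600),interpolation=cv2.INTER_CUBIC))
m=(np.hypot(W[...,0]-.44,W[...,1]+.2857)<.03)&(z>.1)&(z<.18); q=np.sort(z[m]); print('jar top',q[-30:].mean(),q[-5:])
W0=np.load('scene.npy'); z0=W0[...,2]; m=(np.hypot(W0[...,0]-.465,W0[...,1]+.088)<.03)&(z0>.07); q=np.sort(z0[m]); print('ref 106:',q[-30:].mean())
print(robot.state()['wrist_force'])
E
```

```text
before handle 91 0.1394 0.1355 rim 239 0.0777 cup xy [ 0.4399 -0.2864] front x 0.5033 60
now handle 89 0.1384 0.1343 rim 197 0.0846 cup xy [ 0.4401 -0.2811] front x 0.5035 57
now handle 85 0.1385 0.1344 rim 198 0.0845 cup xy [ 0.4404 -0.2804] front x 0.5028 57
jar top 0.14004207080176348 [0.14072444 0.14093213 0.14149617 0.14220538 0.14251571]
ref 106: 0.10738613839644437
[-0.67143598  0.41068412  0.11872354]
```

View pics/s6c.png

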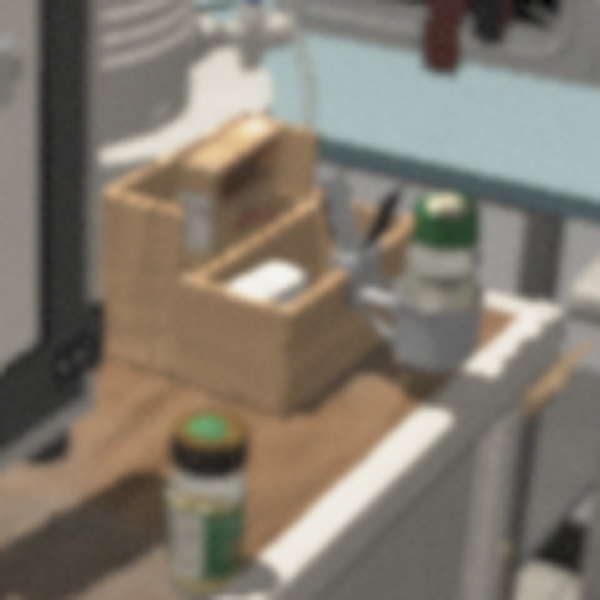

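The jar stands upright in the cup at (440,285) in the crop. Its top is 32.7 mm above the height it had on the table, so it is on the cup floor (33 mm expected). The holder is still seated, the caddy has not moved and the brown jar looks undisturbed.

```bash
python3 -c "
from workcell import robot; print(robot.finish_job())"
```

```text
the job is handed in; nothing more can be done
None
```

I clipped the jar holder fully down on the middle of the caddy's front wall with its cup outside, stood the green-capped jar upright on the cup's floor, and handed the job in at about 18 s.

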